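Lay out the pH measuring place on the bench mat

ROBOT

A 6-joint arm with a two-finger parallel gripper is mounted at the origin on a cart in front of the work surface, level with it; the furniture and walls round the work are solid. World frame = base frame: x ahead of the robot, y to its left, z up, the work surface at z = 0. Lengths are in m, angles in rad, forces in N, time in s.
With the tool pointing down it reaches from about 0.25 to 0.725 m from the base axis. Payload 4 kg.
Tool frame: the origin (TCP) lies midway between the tips of the shut fingers; the grasp point (between the pads) lies 19 mm behind it; z points along the fingers, y is the line along which they close (so a half turn about z gives the same grasp; the last joint's range is limited). The gripper opens to 85 mm and grips with 20 to 120 N. Pads are 22 mm wide; open, the fingers measure 114 mm over their backs; the gripper's body (76 mm by 85 mm) begins 54 mm behind the grasp point. The pads swing forward as they close: fully open they stand 13 mm farther back than shut.
Start: joints at [-1.282, 0.241, 0.005, 1.335, 0, 1.571], TCP at [0.142, -0.479, 0.231] pointing down, gripper open.
Joint ranges: [-2.72, 2.72], [-1.05, 1.87], [-1.09, 1.28], [-1.99, 2.15], [-1.42, 1.44], [-3.14, 3.14]. Speed limits (rad/s): [2.79, 2.79, 3.14, 3.14, 3.14, 3.14].

INTERFACE

Orientations are given as a unit quaternion [x, y, z, w].
In Python, from workcell import bot gives the robot as it stands. The module is installed in compiled form; this text tells all that it offers.
- The arm moves only by the tool jog_arm, never from a script. Its argument "deltas" is a list of rows, each an object with "fingers": the opening, from 0 (shut) to 1 (fully open); "delta_pos": the shift along the tool's x, y, z normalised to -1 to 1, where 1 is 300 mm, a list of three; "yaw": the turn about the tool's z normalised to -1 to 1, where 1 is pi/4 rad. A call has 1 to 12 rows; each row is the pose to reach, as a shift and turn from the pose commanded when the call began, along the tool's axes at that moment; what a row does not reach only later rows make up. A row lasts 1/10 s, in which the tool goes at most 50 mm and 8.59 degrees, less where a joint would pass 70% of its speed; a pose out of reach is approached as far as the arm can. A call with a number of a shift or a turn outside -1 to 1 is refused whole. A call with a gripper value outside its range is refused whole. The fingers move at their own pace and stop on an object; the grip force is fixed at half the most. Time passes only in rows, so rows that repeat a pose let the fingers close. It gives the time, the measured TCP pose, the force, the opening and the grip force at its end, in the units of the state.
- bot.get_obs(): the state, without advancing time (a new reading comes with each control period).
- bot.camera(name): name is "scene" or "top"; returns a dict with "image" (420x560x3 uint8, red, green, blue), "range_z" (420x560 float32, m along the optical axis (not along the pixel's ray), 0 where there is no reading), "fx", "fy", "cx", "cy" (pixels), "rvec" (rotation vector, rad) and "tvec" (3), from world to camera coordinates, as OpenCV has them. Camera axes: x right, y down, z forward; pixel columns grow to the right and rows downward; lengths in m; the calibration is good to about 2 mm. A picture is of the moment at which its call begins.
- bot.job_done(): hands the job in; it is judged then, once.
The state is a dict: "clock": time; "joint_pos": joint angles; "joint_vel": joint speeds; "tau": joint torques, N m; "eef_pos": TCP position; "tool_rot": TCP orientation; "ft_force": force on the tool from outside, world axes, zero at the start; "ft_torque": the same for the moment, N m; "grip_width": finger opening in m; "grasp_force": force on a finger pad.
Only numpy, scipy, OpenCV 4.12 (cv2) and the standard library are available. Lean on these libraries where they do the work, as an engineer would, in place of code of your own. Each camera call takes 0.05 s, during which the arm holds its last target. There are 200 camera calls.

TASK

Lay out the pH measuring place on the rubber mat: stand the glass beaker in the middle of the mat, midway between the pH probe and the amber bottle, and lay the petri dish centred on top of the beaker as its cover. Stand the dropper bottle straight behind the beaker and the wind-up timer straight in front of it (the side of the robot), both on the mat's centre line and 8.5 cm from the beaker, centre to centre. Everything stays upright, and the probe, the amber bottle, the two vials and the rubber stopper stay where they are.

Things in the scene. Friction and masses are not known exactly. Their poses are not given: they have to be found in the camera images.
- mat: dark rubber bench mat, 230 mm deep (its x) by 240 mm wide (its y) and 4 mm thick, fixed to the worktop left of the analyser, a little turned; origin at the centre of its underside, x points away from the robot (behind), y to the left, z up. The pH probe and the amber bottle stand on it, 90 mm to either side of its centre along its y; which is left and which is right varies
- electrode_mid (a point): centre, half-way up, of the pH probe that stands on the mat upright in its blue holder (158 mm tall, holder 42 mm across); loose, must stay where it is; z up; its yaw does not matter
- amber_bottle_mid (a point): centre, half-way up, of the amber screw-cap bottle that stands on the mat (not the one by the blue basket; 117 mm tall, 56 mm across); loose, must stay where it is; z up; its yaw does not matter
- beaker_mid (a point): centre, half-way up, of the empty clear glass beaker, open at the top: straight-sided, 55 mm across, 70 mm tall (centre 35 mm above its foot); starts on the worktop right of the analyser; z up; its yaw does not matter
- dish_mid (a point): centre, half-way up, of the flat round petri dish with its lid on: 61 mm across over the lid, body to be gripped 56 mm across and 12 mm tall, 14 mm tall in all (centre 7 mm above its underside); the one close to the analyser, not the one far off at the right end; starts on the worktop right of the analyser; z up; its yaw does not matter
- dropper_mid (a point): centre, half-way up, of the slim dropper bottle: 102 mm tall (centre 51 mm above its foot), body 33 mm across up to 62 mm above its foot, thin rubber teat on top; starts on the worktop right of the analyser; z up; its yaw does not matter
- timer_mid (a point): centre, half-way up, of the round wind-up kitchen timer (red over white): 58 mm across, 34 mm tall (centre 17 mm above its foot); the dial does not turn; the one close to the analyser (a second one stands far off at the right end of the worktop and is no part of the job); starts on the worktop right of the analyser (the beaker, dish, dropper bottle and timer swap places from start to start); z up; its yaw does not matter
- vial_a_mid (a point): centre, half-way up, of a capped sample vial, 23 mm across, 56 mm tall, standing beyond the mat; leave alone; z up; its yaw does not matter
- vial_b_mid (a point): centre, half-way up, of another capped sample vial, 23 mm across, 56 mm tall, standing beyond the mat; leave alone; z up; its yaw does not matter
- stopper_mid (a point): centre, half-way up, of a tapered rubber stopper, 31 mm across, 26 mm tall, on the worktop on the right; leave alone; z up; its yaw does not matter
Not all that is in view belongs to the job. Leave any yellow look-alike of the part that bears dropper_mid alone.

How it is judged:
At the end, for the whole second after the job is handed in: Beaker within 13 mm of the mat centre in its x and y; dish level on its rim within 10 mm; dropper bottle behind, timer in front, on the mat, within 15 mm of the centre line and 70 to 100 mm from the beaker; all four upright (0.12 rad) and at rest; probe and amber bottle upright (x of beaker_mid in the frame of mat between -0.013 and 0.013 m and y of beaker_mid in the frame of mat between -0.013 and 0.013 m and height (world z) of beaker_mid between 0.034 and 0.045 m and horizontal distance between dish_mid and beaker_mid below 0.01 m and height (world z) of dish_mid between 0.075 and 0.088 m and horizontal distance between dropper_mid and beaker_mid between 0.07 and 0.1 m and y of dropper_mid in the frame of mat between -0.015 and 0.015 m and height (world z) of dropper_mid between 0.05 and 0.061 m and x of dropper_mid in the frame of mat above 0.05 m and horizontal distance between timer_mid and beaker_mid between 0.07 and 0.1 m and y of timer_mid in the frame of mat between -0.015 and 0.015 m and height (world z) of timer_mid between 0.016 and 0.027 m and x of timer_mid in the frame of mat below -0.05 m and linear speed of each of beaker, dish, dropper, timer below 0.02 m/s and angle between each of beaker_mid, dish_mid, dropper_mid, timer_mid, electrode_mid, amber_bottle_mid's own z axis and vertical below 0.12 rad); the robot touches nothing.
It fails at once if the pH probe or the amber bottle is pushed more than 10 mm or tipped (distance of any of electrode_mid, amber_bottle_mid from where it was at the start of the episode above 0.01 m or angle between any of electrode_mid, amber_bottle_mid's own z axis and vertical above 0.35 rad).
It fails at once if a vial or the rubber stopper is pushed more than 10 mm or tipped (distance of any of vial_a_mid, vial_b_mid, stopper_mid from where it was at the start of the episode above 0.01 m or angle between any of vial_a_mid, vial_b_mid, stopper_mid's own z axis and vertical above 0.35 rad).
It fails at once if the beaker or dropper bottle is tipped over or the dish turned over (angle between any of beaker_mid, dropper_mid, dish_mid's own z axis and vertical above 0.7 rad).
It also fails if it takes over 141 s, if anything falls off the work surface, if the arm or the gripper's body presses on something with over 40 N, if the wrist force passes 120 N, or if a joint passes its speed limit or range.

## Working session

There is one attempt and no reset: what is moved stays moved. The work goes in short steps, Python scripts to look and compute and a tool call to move; the robot and the scene stay as the last step left them, time stands still between calls to the robot, and variables do not carry over. Pictures are saved under pics/ and viewed, at most 14 in all, crops included, and the job is handed in when it is done.

Besides the shell and the picture viewer there is one more tool, called after "Call:" as a command line: name --argument value ..., lists and objects as JSON in quotes. jog_arm: Moves the arm, as the interface text tells. Scaled input: -1 to 1 covers 300 mm each way for a shift and pi/4 rad each way for a turn. Its arguments: {"type":"object","properties":{"deltas":{"type":"array","items":{"type":"object","properties":{"fingers":{"type":"number"},"delta_pos":{"type":"array","items":{"type":"number"}},"yaw":{"type":"number"}}}}},"required":["deltas"]}

```bash
mkdir -p pics; cat > h.py <<'E'
import numpy as np, cv2
from workcell import bot
def cam(n):
    c=bot.camera(n); c['R']=cv2.Rodrigues(np.array(c['rvec'],float))[0]; c['t']=np.array(c['tvec'],float).reshape(3); return c
def save(c,f): cv2.imwrite(f,c['image'][:,:,::-1])
def cloud(c):
    z=c['range_z']; v,u=np.mgrid[:z.shape[0],:z.shape[1]]
    p=np.stack([(u-c['cx'])/c['fx']*z,(v-c['cy'])/c['fy']*z,z],-1)
    w=(p-c['t'])@c['R']; w[z<=0]=np.nan; return w
def ray(c,u,v,h):
    d=c['R'].T@np.array([(u-c['cx'])/c['fx'],(v-c['cy'])/c['fy'],1.]); o=-c['R'].T@c['t']
    return o+d*(h-o[2])/d[2]
E
python3 - <<'E'
from h import *
for n in('scene','top'):
    c=cam(n); save(c,f'pics/{n}0.png'); np.savez(f'{n}0.npz',**c)
    print(n,-c['R'].T@c['t'],c['fx'])
    w=cloud(c); print(np.isfinite(w[...,0]).mean())
print(bot.get_obs())
E
```

```text
scene [-0.16168632  0.62811367  0.95222362] 472.9241707925668
0.996360544217687
top [ 0.49389119 -0.07179569  1.40563946] 489.2790654608434
0.9960374149659864
{'clock': 0.1, 'joint_pos': array([-1.28200572e+00,  2.41345067e-01,  3.82969823e-03,  1.33516172e+00,
       -1.64759735e-05,  1.57079638e+00]), 'joint_vel': array([ 0.000615  , -0.00237523,  0.00234441, -0.0009849 , -0.00184056,
       -0.00189866]), 'tau': array([-2.84715843e-04, -3.73138046e+01,  2.53010166e+01,  1.08507858e-02,
       -2.49218289e-05, -5.78430530e-06]), 'eef_pos': array([ 0.14223097, -0.47875468,  0.23048708]), 'tool_rot': array([ 9.89592665e-01,  1.43893967e-01, -1.43467501e-04, -9.29409087e-04]), 'ft_force': array([ 1.03493459,  0.79045691, -0.22167485]), 'ft_torque': array([-0.00554147, -0.0548016 ,  0.00625862]), 'grasp_force': 0.0, 'grip_width': 0.08555105879964026}
```

View pics/top0.png

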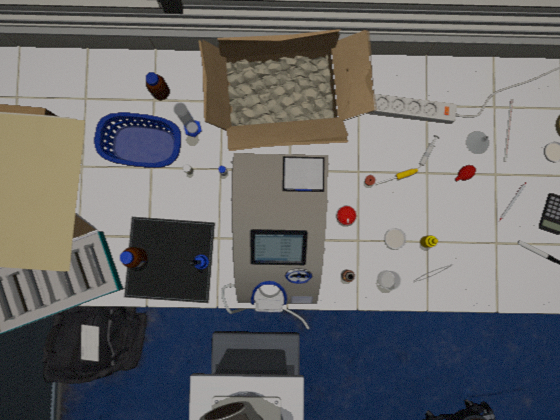

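View pics/scene0.png

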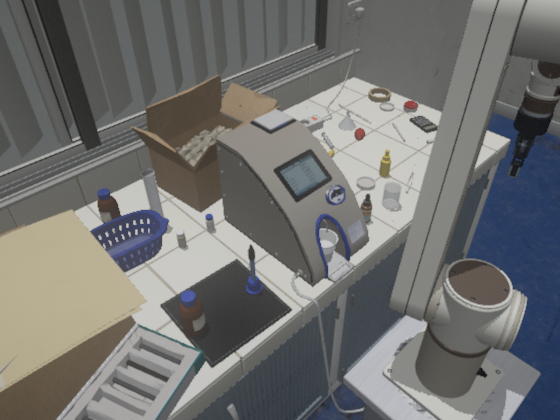

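The top view (up = +x, left = +y) shows the mat at about (170,260) with the amber bottle at (133,258) and the probe at (201,262). The timer is at (346,215), the dish at (395,239), the dropper at (348,275), the beaker at (388,281), the yellow look-alike at (430,241) and the stopper at (370,181). The analyser stands between the two sides.

```bash
python3 - <<'E'
from h import *
c=dict(np.load('top0.npz')); w=cloud(c); im=c['image']; hsv=cv2.cvtColor(im,cv2.COLOR_RGB2HSV)
big=cv2.resize(im[200:310,320:450],None,fx=6,fy=5.4,interpolation=cv2.INTER_CUBIC)[:,:,::-1]
cv2.imwrite('pics/crop0.png',big)
def box(n,u0,u1,v0,v1,m,h):
    s=np.zeros(m.shape,np.uint8); s[v0:v1,u0:u1]=m[v0:v1,u0:u1]
    k,l,st,ce=cv2.connectedComponentsWithStats(s); 
    i=1+np.argmax(st[1:,4]); cc=max(cv2.findContours((l==i).astype(np.uint8),0,1)[0],key=cv2.contourArea)
    (u,v),r=cv2.minEnclosingCircle(cc); p=ray(c,u,v,h)
    print(n,st[i],'circ',round(u,1),round(v,1),round(r,1),'xyz',p.round(4),'diam',round(2*r/c['fx']*(1.4056-h),4),'z',np.nanpercentile(w[...,2][l==i],[10,50,90,99]).round(3)); return cc
H,S,V=hsv[...,0],hsv[...,1],hsv[...,2]
z=w[...,2]
box('timer',330,362,200,232,((S>120)&((H<12)|(H>168))).astype(np.uint8),.025)
box('timer z',330,362,200,232,(z>.012).astype(np.uint8),.025)
box('dish z',378,412,224,255,(z>.006).astype(np.uint8),.014)
box('dropper z',338,360,262,290,(z>.015).astype(np.uint8),.06)
box('dropperteat z',338,360,262,290,(z>.075).astype(np.uint8),.095)
box('beaker z',370,404,262,300,(z>.02).astype(np.uint8),.07)
box('beaker z2',370,404,262,300,(z>.06).astype(np.uint8),.07)
box('yellow',418,442,228,256,(z>.02).astype(np.uint8),.06)
box('stopper',360,377,172,190,(z>.01).astype(np.uint8),.026)
box('probe top',188,215,248,275,(z>.13).astype(np.uint8),.155)
box('holder',188,215,248,275,(z>.02).astype(np.uint8),.05)
box('amber top',118,150,243,275,(z>.09).astype(np.uint8),.117)
box('vialb',215,232,160,180,(z>.03).astype(np.uint8),.056)
box('viala',182,196,160,180,(z>.03).astype(np.uint8),.056)
m=((V<75)).astype(np.uint8); m[:210]=0;m[305:]=0;m[:,:115]=0;m[:,222:]=0
m=cv2.morphologyEx(m,cv2.MORPH_CLOSE,np.ones((5,5)))
cc=max(cv2.findContours(m,0,1)[0],key=cv2.contourArea); hull=cv2.convexHull(cc)
r=cv2.minAreaRect(hull); b=cv2.boxPoints(r); P=np.array([ray(c,*q,.004) for q in b]); print(r,P.round(4),P.mean(0),np.linalg.norm(np.diff(P,axis=0),axis=1))
# analyser extents
a=z>.05; a[:150]=0;a[310:]=0;a[:,:222]=0;a[:,334:]=0
pts=w[a]; print('analyser',pts.min(0),pts.max(0))
for x in np.arange(.2,.75,.05):
    q=pts[abs(pts[:,0]-x)<.01]
    if len(q): print(round(x,2),np.percentile(q[:,1],[1,99]).round(3),np.percentile(q[:,2],[5,50,99]).round(3))
E
```

```text
timer [337 206  19  19 270] circ 346.0 215.0 9.5 xyz [ 0.6062 -0.27    0.025 ] diam 0.0535 z [0.025 0.03  0.035 0.038]
timer z [336 206  20  20 317] circ 345.5 215.3 10.1 xyz [ 0.6053 -0.2686  0.025 ] diam 0.0568 z [0.023 0.03  0.035 0.038]
dish z [384 227  22  22 360] circ 394.3 237.9 11.0 xyz [ 0.5443 -0.4099  0.014 ] diam 0.0626 z [0.009 0.013 0.017 0.02 ]
dropper z [340 269  15  13 141] circ 347.0 275.5 7.0 xyz [ 0.4372 -0.2691  0.06  ] diam 0.0386 z [0.038 0.063 0.096 0.102]
dropperteat z [345 272   9   9  44] circ 349.1 276.1 4.1 xyz [ 0.4372 -0.2696  0.095 ] diam 0.022 z [0.076 0.081 0.1   0.103]
beaker z [378 270  23  21 204] circ 389.0 279.0 11.7 xyz [ 0.4303 -0.3821  0.07  ] diam 0.0639 z [0.026 0.055 0.069 0.074]
beaker z2 [381 270  20  21  90] circ 390.3 280.0 10.1 xyz [ 0.4276 -0.3856  0.07  ] diam 0.0554 z [0.063 0.067 0.072 0.074]
yellow [421 235  17  13 162] circ 428.9 241.0 8.2 xyz [ 0.5358 -0.4944  0.06  ] diam 0.0449 z [0.033 0.062 0.095 0.103]
stopper [364 175  11  11  94] circ 369.0 179.8 5.5 xyz [ 0.7081 -0.3346  0.026 ] diam 0.0309 z [0.02  0.025 0.029 0.031]
p
[... 558 characters left out ...]
 z [0.037 0.054 0.058 0.061]
((163.53045654296875, 259.0736083984375), (95.6847915649414, 80.1529312133789), 4.085616588592529) [[0.3663 0.3853 0.004 ]
 [0.5934 0.3788 0.004 ]
 [0.5791 0.1053 0.004 ]
 [0.3519 0.1151 0.004 ]] [0.47269816 0.24613875 0.004     ] [0.22719512 0.27391436 0.22732894]
analyser [ 0.354868   -0.19113116  0.05001901] [0.73468902 0.08157825 0.30953581]
0.35 [-0.155  0.016] [0.05  0.053 0.068]
0.4 [-0.185  0.031] [0.055 0.122 0.143]
0.45 [-0.184  0.03 ] [0.176 0.188 0.199]
0.5 [-0.186  0.034] [0.218 0.226 0.236]
0.55 [-0.185  0.031] [0.252 0.261 0.267]
0.6 [-0.185  0.031] [0.277 0.283 0.29 ]
0.65 [-0.184  0.032] [0.291 0.297 0.308]
0.7 [-0.187  0.032] [0.291 0.296 0.308]
```

View pics/crop0.png

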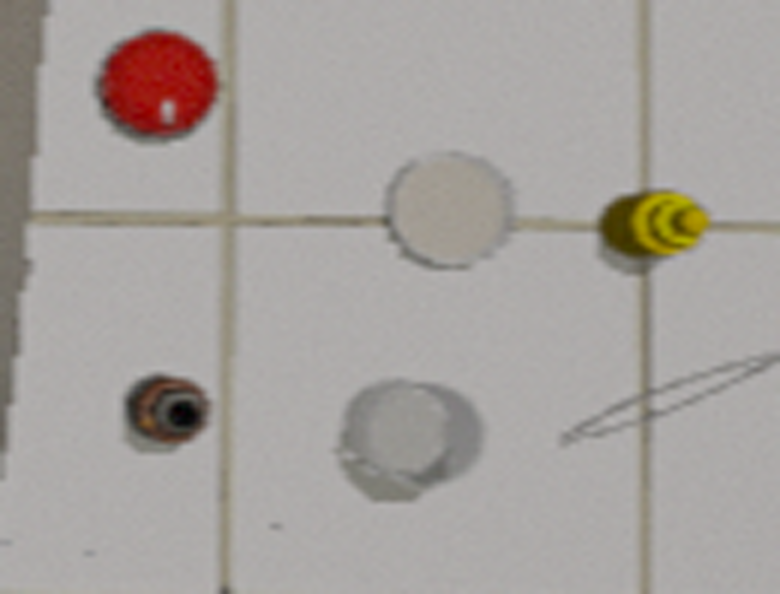

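The crop shows the beaker rim circle at about (390.5,280) and its foot at about (386,280) in full-image pixels, with the dropper teat and the dish clearly separate. Next I refine the mat pose and cross-check against the scene camera.

```bash
python3 - <<'E'
from h import *
c=dict(np.load('top0.npz')); g=cv2.cvtColor(c['image'],cv2.COLOR_RGB2GRAY).astype(float)
def edge(rows,cols,axis):
    out=[]
    for k in (cols if axis==0 else rows):
        s=g[rows[0]:rows[-1]+1,k] if axis==0 else g[k,cols[0]:cols[-1]+1]
        i=np.argmax(abs(np.diff(s))); t=(s[i]+s[i+1])/2
        d=abs(np.diff(s)); j=np.arange(max(0,i-2),min(len(d),i+3)); p=(d[j]*(j+.5)).sum()/d[j].sum()
        out.append(ray(c,k,rows[0]+p,.004)[:2] if axis==0 else ray(c,cols[0]+p,k,.004)[:2])
    o=np.array(out); v=cv2.fitLine(o.astype(np.float32),cv2.DIST_HUBER,0,.001,.001).ravel(); return v
F=edge(range(290,310),range(150,200),0);B=edge(range(208,228),range(150,200),0)
Rr=edge(range(230,292),range(205,222),1);L=edge(range(275,292),range(120,136),1);L2=edge(range(222,242),range(120,140),1)
for n,e in zip('F B R L L2'.split(),(F,B,Rr,L,L2)): print(n,e.round(4))
def at(e,x=None,y=None):
    return e[2:]+e[:2]*((y-e[3])/e[1] if x is None else (x-e[2])/e[0])
print('F,B at y=.23',at(F,y=.23),at(B,y=.23),'R,L at x .47',at(Rr,x=.47),at(L,x=.47),at(L2,x=.47))
s=dict(np.load('scene0.npz')); w=cloud(s).reshape(-1,3)
for n,x,y,r,z0,z1 in [('beaker',.4285,-.386,.045,.02,.08),('dropper',.437,-.269,.03,.015,.11),('timer',.605,-.269,.045,.012,.05),('dish',.544,-.41,.045,.006,.03),('probe',.466,.143,.035,.02,.18),('amber',.478,.313,.04,.02,.13)]:
    p=w[(np.hypot(w[:,0]-x,w[:,1]-y)<r)&(w[:,2]>z0)&(w[:,2]<z1)]; t=p[p[:,2]>np.percentile(p[:,2],80)]
    print(n,len(p),p.min(0).round(3),p.max(0).round(3),'top',t.mean(0).round(3))
E
```

```text
F [ 0.1526 -0.9883  0.3465  0.2062]
B [0.0531 0.9986 0.5856 0.2189]
R [ 0.9987 -0.0516  0.4825  0.1093]
L [ 0.9933 -0.1155  0.4053  0.3542]
L2 [ 0.999  -0.0442  0.5471  0.3449]
F,B at y=.23 [0.34287027 0.23      ] [0.5861526 0.23     ] R,L at x .47 [0.47      0.1099533] [0.47       0.34665236] [0.47       0.34834757]
beaker 362 [ 0.401 -0.419  0.02 ] [ 0.457 -0.359  0.072] top [ 0.432 -0.391  0.065]
dropper 218 [ 0.42  -0.289  0.016] [ 0.455 -0.255  0.103] top [ 0.436 -0.271  0.087]Traceback (most recent call last):
  File "<stdin>", line 19, in <module>
    return _quantile_unchecked(
        a, q, axis, out, overwrite_input, method, keepdims, weights)
    return _ureduce(a,
                    func=_quantile_ureduce_func,
    ...<5 lines>...
                    overwrite_input=overwrite_input,
                    method=method)
    r = func(a, **kwargs)
    result = _quantile(arr,
                       quantiles=q,
    ...<2 lines>...
                       out=out,
                       weights=wgt)
    slices_having_nans = np.isnan(arr[-1, ...])
                                  ~~~^^^^^^^^^
IndexError: index -1 is out of bounds for axis 0 with size 0
```

Call:
jog_arm --deltas '[{"fingers": 1,"delta_pos": [1.0,-0.025,0],"yaw": -1},{"fingers": 1,"delta_pos": [1.0,-0.025,0],"yaw": -1},{"fingers": 1,"delta_pos": [1.0,-0.025,0],"yaw": -1},{"fingers": 1,"delta_pos": [1.0,-0.025,0],"yaw": -1},{"fingers": 1,"delta_pos": [1.0,-0.025,0],"yaw": -1},{"fingers": 1,"delta_pos": [1.0,-0.025,0],"yaw": -1},{"fingers": 1,"delta_pos": [1.0,-0.025,0],"yaw": -1}]'

```text
clock: 0.8
eef_pos: [0.433, -0.3838, 0.2299]
tool_rot: [0.857, 0.515, 0.001, -0.0]
ft_force: [-1.1, 0.0, -0.5]
grip_width: 0.0856
grasp_force: 0.0
```

Mat centre is about (0.472, 0.229) with yaw -0.052: probe and amber midpoint, edges and sizes agree. The beaker is at (0.429,-0.387). Now turn and descend on it.

Call:
jog_arm --deltas '[{"fingers": 1,"delta_pos": [-0.015,-0.007,0],"yaw": -0.622},{"fingers": 1,"delta_pos": [-0.015,-0.007,0.1],"yaw": -0.622},{"fingers": 1,"delta_pos": [-0.015,-0.007,0.25],"yaw": -0.622},{"fingers": 1,"delta_pos": [-0.015,-0.007,0.35],"yaw": -0.622},{"fingers": 1,"delta_pos": [-0.015,-0.007,0.45],"yaw": -0.622},{"fingers": 1,"delta_pos": [-0.015,-0.007,0.55],"yaw": -0.622},{"fingers": 1,"delta_pos": [-0.015,-0.007,0.64],"yaw": -0.622},{"fingers": 1,"delta_pos": [-0.015,-0.007,0.683],"yaw": -0.622},{"fingers": 1,"delta_pos": [-0.015,-0.007,0.683],"yaw": -0.622}]'

```text
clock: 1.7
eef_pos: [0.4219, -0.3884, 0.0241]
tool_rot: [0.71, 0.704, -0.0, -0.003]
ft_force: [-0.5, -0.3, 1.1]
grip_width: 0.0852
grasp_force: 0.0
```

Call:
jog_arm --deltas '[{"fingers": 0.5,"delta_pos": [0,0,0],"yaw": 0},{"fingers": 0.4,"delta_pos": [0,0,0],"yaw": 0},{"fingers": 0,"delta_pos": [0,0,0],"yaw": 0},{"fingers": 0,"delta_pos": [0,0,0],"yaw": 0},{"fingers": 0,"delta_pos": [0,0,0],"yaw": 0},{"fingers": 0,"delta_pos": [0,0,0],"yaw": 0},{"fingers": 0,"delta_pos": [0,0,0],"yaw": 0}]'

```text
clock: 2.4
eef_pos: [0.4253, -0.3908, 0.0285]
tool_rot: [0.71, 0.704, 0.0, 0.002]
ft_force: [0.2, -0.1, 6.3]
grip_width: 0.0533
grasp_force: 62.8
```

```bash
python3 - <<'E'
from h import *
o=bot.get_obs(); print(o)
c=cam('scene'); cv2.imwrite('pics/s1.png',cv2.resize(c['image'][120:270,300:500],None,fx=4,fy=4)[:,:,::-1])
E
```

```text
{'clock': 2.4, 'joint_pos': array([-7.43153502e-01,  5.49360898e-01, -9.29072599e-02,  9.24166836e-01,
        5.14654659e-05,  8.35521276e-01]), 'joint_vel': array([ 6.65487444e-05,  1.03715478e-03, -3.75421349e-04,  1.02346514e-03,
        6.14474053e-04,  7.78020459e-04]), 'tau': array([-3.24347718e-01, -4.35893798e+01,  1.88749784e+01,  4.69017948e-02,
       -9.68390889e-02, -3.43159110e-03]), 'eef_pos': array([ 0.42527591, -0.39076011,  0.02847105]), 'tool_rot': array([7.09885013e-01, 7.04314214e-01, 1.26381007e-04, 2.17715148e-03]), 'ft_force': array([ 0.15846135, -0.06581404,  6.32448646]), 'ft_torque': array([ 0.01085772, -0.00573212,  0.04484647]), 'grasp_force': 62.78557960409671, 'grip_width': 0.05331121547703746}
```

View pics/s1.png

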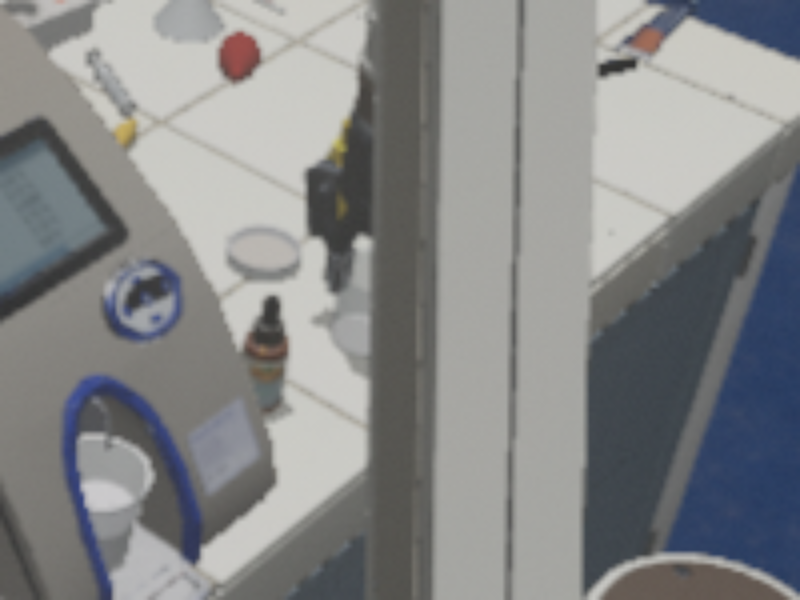

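The beaker is held between the pads (width 53 mm, 63 N) and the fingers are seen at it around (340,260) in the crop. Lift it and carry it in front of the analyser.

Call:
jog_arm --deltas '[{"fingers": 0,"delta_pos": [0,0,-0.1],"yaw": 0},{"fingers": 0,"delta_pos": [0,0,-0.25],"yaw": 0},{"fingers": 0,"delta_pos": [0,0,-0.41],"yaw": 0},{"fingers": 0,"delta_pos": [0,0,-0.57],"yaw": 0},{"fingers": 0,"delta_pos": [0,-0.05,-0.72],"yaw": 0},{"fingers": 0,"delta_pos": [0.1,-0.15,-0.78],"yaw": 0},{"fingers": 0,"delta_pos": [0.25,-0.15,-0.78],"yaw": 0},{"fingers": 0,"delta_pos": [0.4,-0.15,-0.78],"yaw": 0},{"fingers": 0,"delta_pos": [0.55,-0.15,-0.78],"yaw": 0},{"fingers": 0,"delta_pos": [0.7,-0.15,-0.78],"yaw": 0},{"fingers": 0,"delta_pos": [0.85,-0.15,-0.78],"yaw": 0},{"fingers": 0,"delta_pos": [1.0,-0.15,-0.78],"yaw": 0}]'

```text
clock: 3.65
eef_pos: [0.3806, -0.0876, 0.2607]
tool_rot: [0.71, 0.704, 0.0, 0.0]
ft_force: [1.1, 0.1, -0.4]
grip_width: 0.0532
grasp_force: 63.2
```

Call:
jog_arm --deltas '[{"fingers": 0,"delta_pos": [0.15,0,0],"yaw": 0},{"fingers": 0,"delta_pos": [0.3,0,0],"yaw": 0},{"fingers": 0,"delta_pos": [0.45,0,0],"yaw": 0},{"fingers": 0,"delta_pos": [0.6,0.0,0],"yaw": 0},{"fingers": 0,"delta_pos": [0.74,0.05,0],"yaw": 0},{"fingers": 0,"delta_pos": [0.87,0.12,0],"yaw": 0},{"fingers": 0,"delta_pos": [1.0,0.2,0],"yaw": 0},{"fingers": 0,"delta_pos": [1.0,0.305,0.0],"yaw": 0},{"fingers": 0,"delta_pos": [1.0,0.305,0.0],"yaw": 0},{"fingers": 0,"delta_pos": [1.0,0.305,0],"yaw": 0}]'

```text
clock: 4.65
eef_pos: [0.4748, 0.2098, 0.2597]
tool_rot: [0.71, 0.704, -0.001, -0.0]
ft_force: [0.5, 0.1, -0.6]
grip_width: 0.053
grasp_force: 63.3
```

```bash
cat > look.py <<'E'
from h import *
import sys
n=sys.argv[1]
c=cam('top'); s=cam('scene'); np.savez(f'top{n}.npz',**c); np.savez(f'scene{n}.npz',**s)
a=cv2.resize(c['image'][150:310,60:240],None,fx=2.2,fy=2.2); b=cv2.resize(s['image'][130:400,140:360],(396,352))
b=cv2.resize(s['image'][180:350,130:330],(396,352))
h=max(a.shape[0],b.shape[0]); cv2.imwrite(f'pics/l{n}.png',np.hstack([a,b])[:,:,::-1])
E
python3 look.py 2; python3 -c "
from h import *
o=bot.get_obs(); print(o['eef_pos'],o['joint_pos'],o['clock'],o['ft_force'])"
```

```text
[0.4743281  0.20935569 0.26041382] [4.15653247e-01 2.68267553e-01 1.17077594e-01 1.42064145e+00
 5.93880866e-06 1.99505757e+00] 4.75 [ 0.68547211 -0.1905521  -1.31411888]
```

View pics/l2.png

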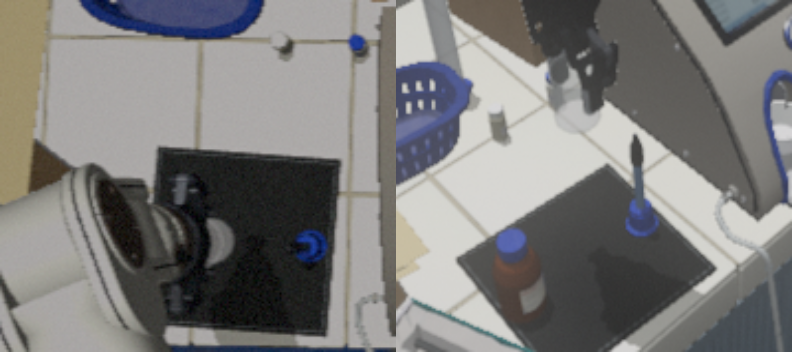

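The beaker hangs upright below the gripper at (575,110) in the scene half; the mat, probe and amber bottle are untouched. I check the beaker's offset from the tool by depth.

```bash
python3 - <<'E'
from h import *
for n in('scene','top'):
    c=dict(np.load(n+'2.npz')); w=cloud(c).reshape(-1,3)
    for z0,z1 in((.222,.245),(.24,.27),(.27,.31)):
        p=w[(np.hypot(w[:,0]-.474,w[:,1]-.209)<.05)&(w[:,2]>z0)&(w[:,2]<z1)]
        if len(p): print(n,z0,len(p),np.percentile(p,[3,97],axis=0).round(3).tolist(),p.mean(0).round(3))
E
```

```text
scene 0.222 93 [[0.451, 0.198, 0.233], [0.481, 0.237, 0.245]] [0.46  0.222 0.239]
scene 0.24 239 [[0.444, 0.196, 0.241], [0.499, 0.238, 0.269]] [0.467 0.222 0.256]
scene 0.27 461 [[0.435, 0.19, 0.271], [0.506, 0.237, 0.308]] [0.472 0.219 0.288]
top 0.222 77 [[0.455, 0.189, 0.231], [0.494, 0.217, 0.245]] [0.474 0.206 0.236]
top 0.24 59 [[0.454, 0.188, 0.242], [0.499, 0.206, 0.269]] [0.478 0.194 0.255]
top 0.27 115 [[0.436, 0.187, 0.271], [0.511, 0.206, 0.309]] [0.474 0.196 0.289]
```

Call:
jog_arm --deltas '[{"fingers": 0,"delta_pos": [0.06,-0.007,0],"yaw": 0},{"fingers": 0,"delta_pos": [0.06,-0.007,0.12],"yaw": 0},{"fingers": 0,"delta_pos": [0.06,-0.007,0.28],"yaw": 0},{"fingers": 0,"delta_pos": [0.06,-0.007,0.43],"yaw": 0},{"fingers": 0,"delta_pos": [0.06,-0.007,0.55],"yaw": 0},{"fingers": 0,"delta_pos": [0.06,-0.007,0.65],"yaw": 0},{"fingers": 0,"delta_pos": [0.06,-0.007,0.7],"yaw": 0},{"fingers": 0,"delta_pos": [0.06,-0.007,0.735],"yaw": 0},{"fingers": 0,"delta_pos": [0.06,-0.007,0.75],"yaw": 0},{"fingers": 0,"delta_pos": [0.06,-0.007,0.757],"yaw": 0},{"fingers": 0,"delta_pos": [0.06,-0.007,0.757],"yaw": 0}]'

```text
clock: 5.85
eef_pos: [0.4738, 0.2282, 0.0342]
tool_rot: [0.71, 0.704, 0.001, 0.0]
ft_force: [0.2, -0.4, -0.8]
grip_width: 0.053
grasp_force: 63.3
```

Call:
jog_arm --deltas '[{"fingers": 0,"delta_pos": [0,-0.003,0.006],"yaw": 0},{"fingers": 0,"delta_pos": [0,-0.003,0.008],"yaw": 0},{"fingers": 0.7,"delta_pos": [0,-0.003,0.006],"yaw": 0},{"fingers": 0.9,"delta_pos": [0,-0.003,0.006],"yaw": 0},{"fingers": 1,"delta_pos": [0,-0.003,0.006],"yaw": 0},{"fingers": 1,"delta_pos": [0,-0.003,0.006],"yaw": 0},{"fingers": 1,"delta_pos": [0,-0.003,0.006],"yaw": 0}]'

```text
clock: 6.55
eef_pos: [0.4723, 0.228, 0.0314]
tool_rot: [0.71, 0.704, -0.0, -0.0]
ft_force: [-0.1, -0.9, 0.7]
grip_width: 0.0856
grasp_force: 0.0
```

Call:
jog_arm --deltas '[{"fingers": 1,"delta_pos": [0,0,-0.1],"yaw": 0},{"fingers": 1,"delta_pos": [0,0,-0.25],"yaw": 0},{"fingers": 1,"delta_pos": [0,0,-0.41],"yaw": 0},{"fingers": 1,"delta_pos": [0,0,-0.57],"yaw": 0},{"fingers": 1,"delta_pos": [0,-0.05,-0.72],"yaw": 0},{"fingers": 1,"delta_pos": [-0.1,-0.15,-0.78],"yaw": 0},{"fingers": 1,"delta_pos": [-0.23,-0.22,-0.78],"yaw": 0},{"fingers": 1,"delta_pos": [-0.36,-0.29,-0.78],"yaw": 0},{"fingers": 1,"delta_pos": [-0.52,-0.3,-0.78],"yaw": 0},{"fingers": 1,"delta_pos": [-0.68,-0.3,-0.78],"yaw": 0},{"fingers": 1,"delta_pos": [-0.84,-0.3,-0.78],"yaw": 0},{"fingers": 1,"delta_pos": [-1.0,-0.3,-0.78],"yaw": 0}]'

```text
clock: 7.75
eef_pos: [0.3794, -0.0729, 0.2658]
tool_rot: [0.71, 0.704, 0.0, 0.0]
ft_force: [1.7, -0.4, -0.6]
grip_width: 0.0851
grasp_force: 0.0
```

```bash
python3 look.py 3; python3 - <<'E'
from h import *
for n in('scene','top'):
    c=dict(np.load(n+'3.npz')); w=cloud(c).reshape(-1,3)
    for z0,z1 in((.012,.03),(.03,.055),(.06,.09)):
        p=w[(np.hypot(w[:,0]-.472,w[:,1]-.229)<.05)&(w[:,2]>z0)&(w[:,2]<z1)]
        if len(p): print(n,z0,len(p),np.percentile(p,[3,97],axis=0).round(3).tolist(),p.mean(0).round(3))
E
```

```text
scene 0.012 151 [[0.45, 0.209, 0.013], [0.5, 0.257, 0.03]] [0.472 0.234 0.022]
scene 0.03 249 [[0.451, 0.207, 0.031], [0.5, 0.256, 0.054]] [0.475 0.231 0.043]
scene 0.06 178 [[0.45, 0.205, 0.061], [0.501, 0.256, 0.075]] [0.479 0.23  0.068]
top 0.012 55 [[0.447, 0.208, 0.012], [0.499, 0.257, 0.028]] [0.474 0.234 0.02 ]
top 0.03 68 [[0.451, 0.207, 0.031], [0.498, 0.257, 0.054]] [0.474 0.233 0.043]
top 0.06 101 [[0.449, 0.207, 0.061], [0.5, 0.259, 0.077]] [0.474 0.237 0.07 ]
```

View pics/l3.png

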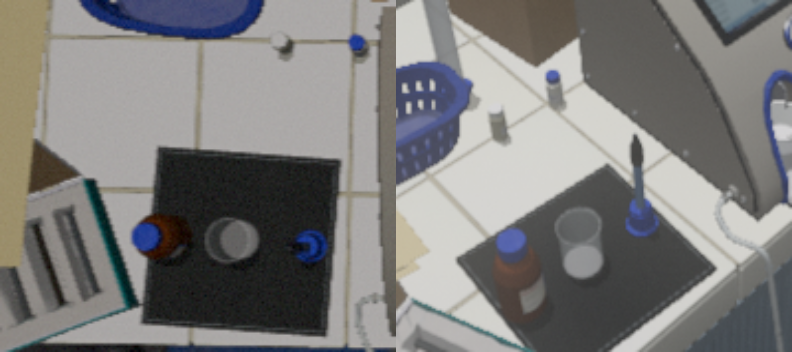

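The beaker stands upright in the mat middle, at (230,240) in the top half and (580,240) in the scene half; measured centre (0.475,0.232). Next is the dish.

Call:
jog_arm --deltas '[{"fingers": 1,"delta_pos": [-0.15,0,0],"yaw": 0},{"fingers": 1,"delta_pos": [-0.3,0,0],"yaw": 0},{"fingers": 1,"delta_pos": [-0.45,0,0],"yaw": 0},{"fingers": 1,"delta_pos": [-0.6,0,0],"yaw": 0},{"fingers": 1,"delta_pos": [-0.75,0,0],"yaw": 0},{"fingers": 1,"delta_pos": [-0.88,0.08,0.05],"yaw": 0},{"fingers": 1,"delta_pos": [-0.97,0.18,0.15],"yaw": 0},{"fingers": 1,"delta_pos": [-1.0,0.3,0.25],"yaw": 0},{"fingers": 1,"delta_pos": [-1.0,0.4,0.35],"yaw": 0},{"fingers": 1,"delta_pos": [-1.0,0.53,0.4],"yaw": 0},{"fingers": 1,"delta_pos": [-1.0,0.545,0.4],"yaw": 0},{"fingers": 1,"delta_pos": [-1.0,0.545,0.4],"yaw": 0}]'

```text
clock: 9.05
eef_pos: [0.5419, -0.371, 0.1438]
tool_rot: [0.709, 0.705, -0.0, -0.001]
ft_force: [-0.3, -0.3, 0.3]
grip_width: 0.085
grasp_force: 0.0
```

Call:
jog_arm --deltas '[{"fingers": 1,"delta_pos": [-0.13,0.007,0.05],"yaw": 0},{"fingers": 1,"delta_pos": [-0.13,0.007,0.2],"yaw": 0},{"fingers": 1,"delta_pos": [-0.13,0.007,0.33],"yaw": 0},{"fingers": 1,"delta_pos": [-0.13,0.007,0.42],"yaw": 0},{"fingers": 1,"delta_pos": [-0.13,0.007,0.46],"yaw": 0},{"fingers": 1,"delta_pos": [-0.13,0.007,0.475],"yaw": 0},{"fingers": 1,"delta_pos": [-0.13,0.007,0.475],"yaw": 0}]'

```text
clock: 9.75
eef_pos: [0.5432, -0.4121, 0.0046]
tool_rot: [0.71, 0.704, 0.0, 0.001]
ft_force: [-0.6, 0.5, 0.7]
grip_width: 0.085
grasp_force: 0.0
```

Call:
jog_arm --deltas '[{"fingers": 0.75,"delta_pos": [0,0,0],"yaw": 0},{"fingers": 0.7,"delta_pos": [0,0,0],"yaw": 0},{"fingers": 0.6,"delta_pos": [0,0,0],"yaw": 0},{"fingers": 0,"delta_pos": [0,0,0],"yaw": 0},{"fingers": 0,"delta_pos": [0,0,0],"yaw": 0},{"fingers": 0,"delta_pos": [0,0,0],"yaw": 0},{"fingers": 0,"delta_pos": [0,0,0],"yaw": 0},{"fingers": 0,"delta_pos": [0,0,0],"yaw": 0}]'

```text
clock: 10.55
eef_pos: [0.5439, -0.4124, 0.0058]
tool_rot: [0.71, 0.704, 0.0, 0.002]
ft_force: [-2.6, 1.5, 6.0]
grip_width: 0.0516
grasp_force: 61.2
```

Call:
jog_arm --deltas '[{"fingers": 0,"delta_pos": [0,0,-0.05],"yaw": 0},{"fingers": 0,"delta_pos": [0,0,-0.13],"yaw": 0},{"fingers": 0,"delta_pos": [0,0,-0.25],"yaw": 0},{"fingers": 0,"delta_pos": [0,0,-0.4],"yaw": 0},{"fingers": 0,"delta_pos": [0,0,-0.55],"yaw": 0},{"fingers": 0,"delta_pos": [0,0,-0.6],"yaw": 0},{"fingers": 0,"delta_pos": [0,0,-0.6],"yaw": 0}]'

```text
clock: 11.25
eef_pos: [0.5447, -0.413, 0.1889]
tool_rot: [0.71, 0.704, 0.001, 0.005]
ft_force: [-0.6, -0.4, -0.2]
grip_width: 0.0517
grasp_force: 62.5
```

```bash
python3 - <<'E'
from h import *
c=cam('top'); s=cam('scene'); o=bot.get_obs(); print(o['eef_pos'],o['grip_width'],o['grasp_force'],o['ft_force'])
a=cv2.resize(c['image'][190:300,330:450],(396,352)); b=cv2.resize(s['image'][80:230,310:460],(396,352))
cv2.imwrite('pics/d4.png',np.hstack([a,b])[:,:,::-1])
E
```

```text
[ 0.54265178 -0.41147571  0.18322395] 0.051944975908522144 62.53051646053791 [-0.69976343 -0.37559608 -1.07398374]
```

View pics/d4.png

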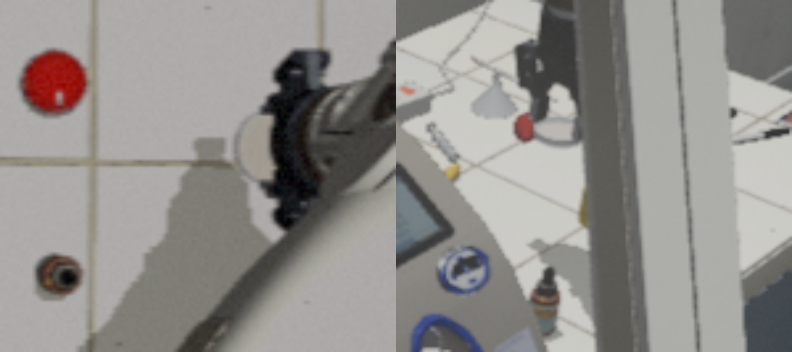

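The dish is held level between the fingers at (255,150) in the top half and (555,128) in the scene half. Carry it over.

Call:
jog_arm --deltas '[{"fingers": 0,"delta_pos": [0,-0.12,-0.1],"yaw": 0},{"fingers": 0,"delta_pos": [0.05,-0.25,-0.2],"yaw": 0},{"fingers": 0,"delta_pos": [0.12,-0.4,-0.25],"yaw": 0},{"fingers": 0,"delta_pos": [0.22,-0.51,-0.25],"yaw": 0},{"fingers": 0,"delta_pos": [0.36,-0.54,-0.25],"yaw": 0},{"fingers": 0,"delta_pos": [0.52,-0.54,-0.25],"yaw": 0},{"fingers": 0,"delta_pos": [0.68,-0.54,-0.25],"yaw": 0},{"fingers": 0,"delta_pos": [0.84,-0.54,-0.25],"yaw": 0},{"fingers": 0,"delta_pos": [1.0,-0.54,-0.25],"yaw": 0}]'

```text
clock: 12.25
eef_pos: [0.3814, -0.1083, 0.256]
tool_rot: [0.71, 0.704, -0.001, -0.002]
ft_force: [0.9, 0.7, 0.3]
grip_width: 0.0516
grasp_force: 62.7
```

Call:
jog_arm --deltas '[{"fingers": 0,"delta_pos": [0.16,0,0],"yaw": 0},{"fingers": 0,"delta_pos": [0.32,0,0],"yaw": 0},{"fingers": 0,"delta_pos": [0.48,0,0],"yaw": 0},{"fingers": 0,"delta_pos": [0.64,0,0],"yaw": 0},{"fingers": 0,"delta_pos": [0.8,0.05,0],"yaw": 0},{"fingers": 0,"delta_pos": [0.92,0.12,0],"yaw": 0},{"fingers": 0,"delta_pos": [1.0,0.2,0],"yaw": 0},{"fingers": 0,"delta_pos": [1.0,0.3,0],"yaw": 0},{"fingers": 0,"delta_pos": [1.0,0.3,0],"yaw": 0}]'

```text
clock: 13.15
eef_pos: [0.477, 0.1896, 0.2545]
tool_rot: [0.71, 0.705, -0.002, -0.001]
ft_force: [-0.3, -0.1, -1.3]
grip_width: 0.0516
grasp_force: 62.7
```

```bash
python3 look.py 5; python3 - <<'E'
from h import *
print(bot.get_obs()['eef_pos'])
for n in('scene','top'):
    c=dict(np.load(n+'5.npz')); w=cloud(c).reshape(-1,3); V=cv2.cvtColor(c['image'],cv2.COLOR_RGB2HSV)[...,2].ravel()
    p=w[(np.hypot(w[:,0]-.477,w[:,1]-.19)<.055)&(w[:,2]>.238)&(w[:,2]<.272)&(V>110)]
    print(n,len(p),np.percentile(p,[2,98],axis=0).round(3).tolist(),p.mean(0).round(3))
    for pc in ((abs(p[:,0]-.477)<.008),): print(np.percentile(p[pc],[3,97],axis=0).round(3).tolist())
E
```

```text
[0.47455696 0.18858108 0.25540521]
scene 316 [[0.446, 0.172, 0.252], [0.503, 0.218, 0.266]] [0.476 0.2   0.261]
[[0.47, 0.183, 0.254], [0.485, 0.218, 0.264]]
top 211 [[0.451, 0.161, 0.258], [0.5, 0.186, 0.267]] [0.477 0.173 0.263]
[[0.47, 0.161, 0.256], [0.484, 0.182, 0.267]]
```

View pics/l5.png

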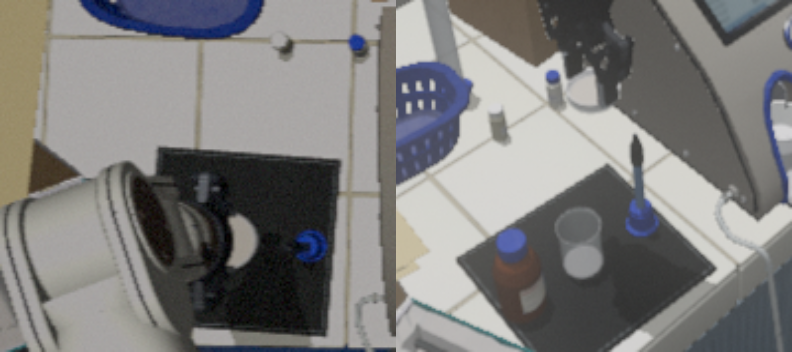

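The dish hangs level at (590,90) in the scene half, above the still-standing beaker. Its centre measures (0.4745,0.1895), right at the TCP, so I shift it and lower it onto the rim.

Call:
jog_arm --deltas '[{"fingers": 0,"delta_pos": [0.142,0.002,0],"yaw": 0},{"fingers": 0,"delta_pos": [0.142,0.002,0.05],"yaw": 0},{"fingers": 0,"delta_pos": [0.142,0.002,0.2],"yaw": 0},{"fingers": 0,"delta_pos": [0.142,0.002,0.35],"yaw": 0},{"fingers": 0,"delta_pos": [0.142,0.002,0.46],"yaw": 0},{"fingers": 0,"delta_pos": [0.142,0.002,0.53],"yaw": 0},{"fingers": 0,"delta_pos": [0.142,0.002,0.56],"yaw": 0},{"fingers": 0,"delta_pos": [0.142,0.002,0.57],"yaw": 0},{"fingers": 0,"delta_pos": [0.142,0.002,0.57],"yaw": 0},{"fingers": 0,"delta_pos": [0.142,0.002,0.57],"yaw": 0}]'

```text
clock: 14.25
eef_pos: [0.4775, 0.232, 0.0885]
tool_rot: [0.71, 0.704, 0.001, 0.0]
ft_force: [-1.2, -0.1, -0.2]
grip_width: 0.0513
grasp_force: 62.7
```

Call:
jog_arm --deltas '[{"fingers": 0,"delta_pos": [0,-0.004,0.012],"yaw": 0},{"fingers": 0,"delta_pos": [0,-0.004,0.02],"yaw": 0},{"fingers": 0,"delta_pos": [0,-0.004,0.022],"yaw": 0},{"fingers": 0,"delta_pos": [0,-0.004,0.022],"yaw": 0}]'

```text
clock: 14.65
eef_pos: [0.4753, 0.2316, 0.0803]
tool_rot: [0.71, 0.704, -0.0, -0.0]
ft_force: [0.8, -0.0, -0.5]
grip_width: 0.0515
grasp_force: 62.7
```

```bash
python3 - <<'E'
from h import *
c=cam('scene'); o=bot.get_obs(); print(o['eef_pos'],o['ft_force'])
cv2.imwrite('pics/p6.png',cv2.resize(c['image'][200:310,190:310],(660,600),interpolation=cv2.INTER_CUBIC)[:,:,::-1])
E
```

```text
[0.47537311 0.23157619 0.08041851] [-0.36119112 -0.81798999  0.10989427]
```

View pics/p6.png

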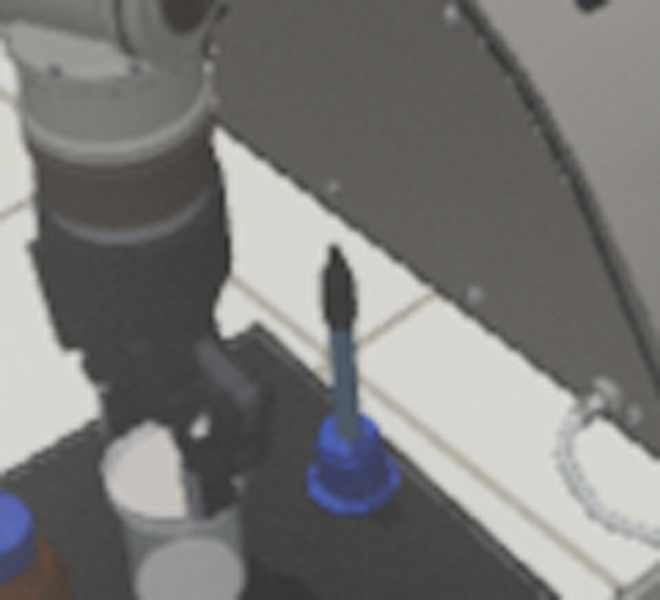

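The dish sits on the beaker rim at about (150,470), centred. I press 2 mm lower and release.

Call:
jog_arm --deltas '[{"fingers": 0,"delta_pos": [0,0,0.004],"yaw": 0},{"fingers": 0,"delta_pos": [0,0,0.006],"yaw": 0},{"fingers": 0.65,"delta_pos": [0,0,0.006],"yaw": 0},{"fingers": 0.75,"delta_pos": [0,0,0.006],"yaw": 0},{"fingers": 0.9,"delta_pos": [0,0,0.006],"yaw": 0},{"fingers": 1,"delta_pos": [0,0,0.006],"yaw": 0},{"fingers": 1,"delta_pos": [0,0,0.006],"yaw": 0},{"fingers": 1,"delta_pos": [0,0,-0.05],"yaw": 0},{"fingers": 1,"delta_pos": [0,0,-0.18],"yaw": 0},{"fingers": 1,"delta_pos": [0,0,-0.34],"yaw": 0},{"fingers": 1,"delta_pos": [0,0,-0.5],"yaw": 0},{"fingers": 1,"delta_pos": [0,-0.1,-0.6],"yaw": 0}]'

```text
clock: 15.9
eef_pos: [0.4485, 0.2325, 0.264]
tool_rot: [0.711, 0.704, 0.003, 0.001]
ft_force: [0.2, -0.1, -0.2]
grip_width: 0.0856
grasp_force: 0.0
```

Call:
jog_arm --deltas '[{"fingers": 1,"delta_pos": [-0.1,-0.12,0],"yaw": 0},{"fingers": 1,"delta_pos": [-0.22,-0.2,0],"yaw": 0},{"fingers": 1,"delta_pos": [-0.36,-0.2,0],"yaw": 0},{"fingers": 1,"delta_pos": [-0.52,-0.2,0],"yaw": -0.1},{"fingers": 1,"delta_pos": [-0.68,-0.2,0],"yaw": -0.3},{"fingers": 1,"delta_pos": [-0.84,-0.2,0],"yaw": -0.5},{"fingers": 1,"delta_pos": [-1.0,-0.2,0],"yaw": -0.7},{"fingers": 1,"delta_pos": [-1.0,-0.2,0],"yaw": -0.9},{"fingers": 1,"delta_pos": [-1.0,-0.2,0],"yaw": -1},{"fingers": 1,"delta_pos": [-1.0,-0.2,0],"yaw": -1}]'

```text
clock: 16.9
eef_pos: [0.3827, -0.0687, 0.2604]
tool_rot: [0.386, 0.922, 0.0, -0.0]
ft_force: [-0.1, 0.3, -1.1]
grip_width: 0.0856
grasp_force: 0.0
```

```bash
python3 look.py 7; python3 - <<'E'
from h import *
o=bot.get_obs(); print(o['eef_pos'],o['tool_rot'],o['joint_pos'])
for n in('scene','top'):
    c=dict(np.load(n+'7.npz')); w=cloud(c).reshape(-1,3); V=cv2.cvtColor(c['image'],cv2.COLOR_RGB2HSV)[...,2].ravel()
    for z0,z1 in((.02,.05),(.074,.1)):
        p=w[(np.hypot(w[:,0]-.475,w[:,1]-.232)<.055)&(w[:,2]>z0)&(w[:,2]<z1)&(V>60)]
        print(n,len(p),np.percentile(p,[2,98],axis=0).round(3).tolist(),p.mean(0).round(3))
E
```

```text
[ 0.38277246 -0.06805026  0.26041162] [ 3.86993909e-01  9.22082271e-01 -1.10486249e-07 -1.89302111e-05] [-1.75950554e-01  6.84921629e-03 -1.89927750e-01  1.37405634e+00
  8.09909698e-06  6.18787930e-01]
scene 158 [[0.45, 0.214, 0.021], [0.483, 0.257, 0.049]] [0.459 0.242 0.036]
scene 466 [[0.447, 0.204, 0.078], [0.503, 0.26, 0.09]] [0.473 0.233 0.086]
top 33 [[0.452, 0.207, 0.022], [0.496, 0.223, 0.048]] [0.476 0.212 0.034]
top 422 [[0.447, 0.204, 0.082], [0.502, 0.259, 0.093]] [0.474 0.232 0.087]
```

View pics/l7.png

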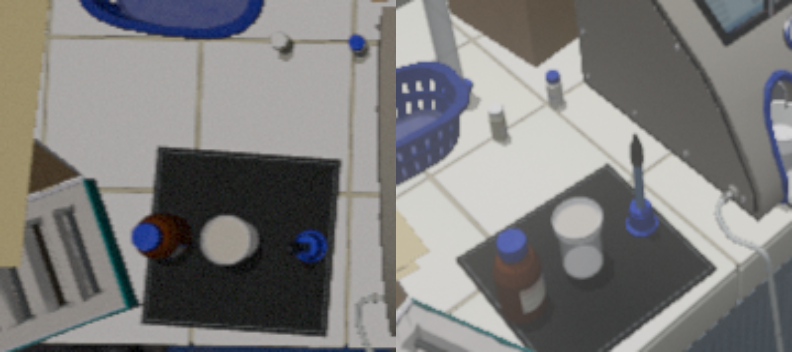

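The dish lies level on the beaker at (230,240) top / (577,218) scene, both centred at (0.4745,0.232). Next is the dropper, with the fingers closing along y.

Call:
jog_arm --deltas '[{"fingers": 1,"delta_pos": [-0.12,-0.07,0],"yaw": -0.19},{"fingers": 1,"delta_pos": [-0.26,-0.15,0],"yaw": -0.38},{"fingers": 1,"delta_pos": [-0.4,-0.23,0],"yaw": -0.57},{"fingers": 1,"delta_pos": [-0.52,-0.3,0],"yaw": -0.76},{"fingers": 1,"delta_pos": [-0.604,-0.341,0],"yaw": -1},{"fingers": 1,"delta_pos": [-0.604,-0.341,0.0],"yaw": -1},{"fingers": 1,"delta_pos": [-0.604,-0.341,0.13],"yaw": -1},{"fingers": 1,"delta_pos": [-0.604,-0.341,0.27],"yaw": -1},{"fingers": 1,"delta_pos": [-0.604,-0.341,0.27],"yaw": -1},{"fingers": 1,"delta_pos": [-0.604,-0.341,0.27],"yaw": -1}]'

```text
clock: 18.0
eef_pos: [0.4369, -0.2681, 0.1795]
tool_rot: [0.004, 1.0, 0.0, -0.001]
ft_force: [0.5, 0.4, 1.2]
grip_width: 0.0853
grasp_force: 0.0
```

Call:
jog_arm --deltas '[{"fingers": 1,"delta_pos": [0,-0.003,0.1],"yaw": 0},{"fingers": 1,"delta_pos": [0,-0.003,0.22],"yaw": 0},{"fingers": 1,"delta_pos": [0,-0.003,0.34],"yaw": 0},{"fingers": 1,"delta_pos": [0,-0.003,0.43],"yaw": 0},{"fingers": 1,"delta_pos": [0,-0.003,0.475],"yaw": 0},{"fingers": 1,"delta_pos": [0,-0.003,0.485],"yaw": 0},{"fingers": 0.7,"delta_pos": [0,-0.003,0.485],"yaw": 0},{"fingers": 0.45,"delta_pos": [0,-0.003,0.485],"yaw": 0},{"fingers": 0.2,"delta_pos": [0,-0.003,0.485],"yaw": 0},{"fingers": 0,"delta_pos": [0,-0.003,0.485],"yaw": 0},{"fingers": 0,"delta_pos": [0,-0.003,0.485],"yaw": 0},{"fingers": 0,"delta_pos": [0,-0.003,0.485],"yaw": 0}]'

```text
clock: 19.2
eef_pos: [0.4384, -0.2705, 0.0355]
tool_rot: [0.004, 1.0, -0.001, 0.002]
ft_force: [-0.7, -0.1, 6.1]
grip_width: 0.0313
grasp_force: 57.6
```

Call:
jog_arm --deltas '[{"fingers": 0,"delta_pos": [0,0,0],"yaw": 0},{"fingers": 0,"delta_pos": [0,0,0],"yaw": 0}]'

```text
clock: 19.4
eef_pos: [0.4384, -0.2705, 0.0355]
tool_rot: [0.004, 1.0, -0.001, 0.002]
ft_force: [0.3, -0.7, 5.7]
grip_width: 0.0313
grasp_force: 57.6
```

Call:
jog_arm --deltas '[{"fingers": 0,"delta_pos": [0,0,-0.1],"yaw": 0},{"fingers": 0,"delta_pos": [0,0,-0.25],"yaw": 0},{"fingers": 0,"delta_pos": [0,0,-0.41],"yaw": 0},{"fingers": 0,"delta_pos": [0,0,-0.57],"yaw": 0},{"fingers": 0,"delta_pos": [0.03,0,-0.73],"yaw": 0},{"fingers": 0,"delta_pos": [0.15,0.05,-0.8],"yaw": 0},{"fingers": 0,"delta_pos": [0.19,0.2,-0.8],"yaw": 0},{"fingers": 0,"delta_pos": [0.19,0.36,-0.8],"yaw": 0},{"fingers": 0,"delta_pos": [0.19,0.52,-0.8],"yaw": 0},{"fingers": 0,"delta_pos": [0.19,0.68,-0.8],"yaw": 0},{"fingers": 0,"delta_pos": [0.19,0.84,-0.8],"yaw": 0},{"fingers": 0,"delta_pos": [0.19,1.0,-0.8],"yaw": 0}]'

```text
clock: 20.6
eef_pos: [0.3818, 0.0327, 0.2742]
tool_rot: [0.004, 1.0, 0.0, 0.0]
ft_force: [0.6, -0.6, -1.0]
grip_width: 0.0311
grasp_force: 58.4
```

Call:
jog_arm --deltas '[{"fingers": 0,"delta_pos": [0,0.16,0],"yaw": 0},{"fingers": 0,"delta_pos": [0,0.32,0],"yaw": 0},{"fingers": 0,"delta_pos": [-0.08,0.45,0],"yaw": 0},{"fingers": 0,"delta_pos": [-0.18,0.57,0],"yaw": 0},{"fingers": 0,"delta_pos": [-0.3,0.66,0],"yaw": 0},{"fingers": 0,"delta_pos": [-0.42,0.7,0],"yaw": 0},{"fingers": 0,"delta_pos": [-0.53,0.7,0],"yaw": 0},{"fingers": 0,"delta_pos": [-0.57,0.7,0],"yaw": 0},{"fingers": 0,"delta_pos": [-0.57,0.7,0],"yaw": 0}]'

```text
clock: 21.5
eef_pos: [0.5563, 0.2394, 0.2724]
tool_rot: [0.005, 1.0, -0.0, -0.001]
ft_force: [0.0, 0.8, 0.1]
grip_width: 0.0311
grasp_force: 58.4
```

Call:
jog_arm --deltas '[{"fingers": 0,"delta_pos": [-0.014,-0.045,0.05],"yaw": 0},{"fingers": 0,"delta_pos": [-0.014,-0.045,0.18],"yaw": 0},{"fingers": 0,"delta_pos": [-0.014,-0.045,0.34],"yaw": 0},{"fingers": 0,"delta_pos": [-0.014,-0.045,0.5],"yaw": 0},{"fingers": 0,"delta_pos": [-0.014,-0.045,0.62],"yaw": 0},{"fingers": 0,"delta_pos": [-0.014,-0.045,0.7],"yaw": 0},{"fingers": 0,"delta_pos": [-0.014,-0.045,0.74],"yaw": 0},{"fingers": 0,"delta_pos": [-0.014,-0.045,0.76],"yaw": 0},{"fingers": 0,"delta_pos": [-0.014,-0.045,0.765],"yaw": 0},{"fingers": 0,"delta_pos": [-0.014,-0.045,0.765],"yaw": 0},{"fingers": 0,"delta_pos": [-0.014,-0.045,0.765],"yaw": 0}]'

```text
clock: 22.6
eef_pos: [0.5604, 0.2265, 0.0461]
tool_rot: [0.004, 1.0, 0.001, 0.001]
ft_force: [0.4, -0.0, -0.2]
grip_width: 0.0313
grasp_force: 58.4
```

Call:
jog_arm --deltas '[{"fingers": 0,"delta_pos": [0,0,0.01],"yaw": 0},{"fingers": 0,"delta_pos": [0,0,0.018],"yaw": 0},{"fingers": 0,"delta_pos": [0,0,0.02],"yaw": 0},{"fingers": 0,"delta_pos": [0,0,0.02],"yaw": 0}]'

```text
clock: 23.0
eef_pos: [0.5602, 0.2262, 0.0396]
tool_rot: [0.004, 1.0, 0.0, 0.001]
ft_force: [0.3, 0.1, 4.5]
grip_width: 0.0313
grasp_force: 58.7
```

Call:
jog_arm --deltas '[{"fingers": 0.45,"delta_pos": [0,0,0.02],"yaw": 0},{"fingers": 0.6,"delta_pos": [0,0,0.02],"yaw": 0},{"fingers": 0.9,"delta_pos": [0,0,0.02],"yaw": 0},{"fingers": 0.9,"delta_pos": [0,0,0.02],"yaw": 0},{"fingers": 1,"delta_pos": [0,0,-0.05],"yaw": 0},{"fingers": 1,"delta_pos": [0,0,-0.18],"yaw": 0},{"fingers": 1,"delta_pos": [0,0,-0.34],"yaw": 0},{"fingers": 1,"delta_pos": [0,0,-0.5],"yaw": 0},{"fingers": 1,"delta_pos": [0,0,-0.65],"yaw": 0},{"fingers": 1,"delta_pos": [0.1,0,-0.75],"yaw": 0},{"fingers": 1,"delta_pos": [0.22,-0.05,-0.75],"yaw": 0},{"fingers": 1,"delta_pos": [0.34,-0.12,-0.75],"yaw": 0}]'

```text
clock: 24.2
eef_pos: [0.4565, 0.1913, 0.2641]
tool_rot: [0.003, 1.0, 0.001, 0.001]
ft_force: [0.7, -0.4, 0.1]
grip_width: 0.0856
grasp_force: 0.0
```

Call:
jog_arm --deltas '[{"fingers": 1,"delta_pos": [0.12,-0.1,0],"yaw": 0},{"fingers": 1,"delta_pos": [0.24,-0.2,0],"yaw": 0},{"fingers": 1,"delta_pos": [0.25,-0.36,0],"yaw": 0},{"fingers": 1,"delta_pos": [0.25,-0.52,0],"yaw": 0},{"fingers": 1,"delta_pos": [0.25,-0.68,0],"yaw": 0},{"fingers": 1,"delta_pos": [0.25,-0.84,0],"yaw": 0},{"fingers": 1,"delta_pos": [0.25,-1.0,0],"yaw": 0}]'

```text
clock: 24.9
eef_pos: [0.3789, -0.1102, 0.2634]
tool_rot: [0.004, 1.0, 0.0, 0.0]
ft_force: [2.0, -1.3, 0.3]
grip_width: 0.0856
grasp_force: 0.0
```

```bash
python3 look.py 8; python3 - <<'E'
from h import *
o=bot.get_obs(); print(o['eef_pos'],o['clock'])
for n in('scene','top'):
    c=dict(np.load(n+'8.npz')); w=cloud(c).reshape(-1,3)
    for nm,x,y,r,z0,z1 in (('dish',.475,.232,.04,.074,.1),('dropper',.559,.226,.04,.02,.065),('teat',.559,.226,.04,.085,.12)):
        p=w[(np.hypot(w[:,0]-x,w[:,1]-y)<r)&(w[:,2]>z0)&(w[:,2]<z1)]
        print(n,nm,len(p),np.percentile(p,[2,98],axis=0).round(3).tolist(),p.mean(0).round(3))
E
```

```text
[ 0.37887557 -0.11352525  0.26316433] 25.0
scene dish 466 [[0.447, 0.204, 0.077], [0.503, 0.26, 0.09]] [0.473 0.233 0.086]
scene dropper 174 [[0.543, 0.212, 0.022], [0.567, 0.242, 0.064]] [0.551 0.231 0.047]
scene teat 34 [[0.554, 0.22, 0.086], [0.564, 0.231, 0.104]] [0.557 0.227 0.096]
top dish 422 [[0.447, 0.204, 0.082], [0.502, 0.26, 0.093]] [0.474 0.232 0.087]
top dropper 75 [[0.542, 0.21, 0.023], [0.574, 0.24, 0.065]] [0.557 0.219 0.053]
top teat 29 [[0.55, 0.217, 0.085], [0.564, 0.231, 0.107]] [0.558 0.224 0.098]
```

View pics/l8.png

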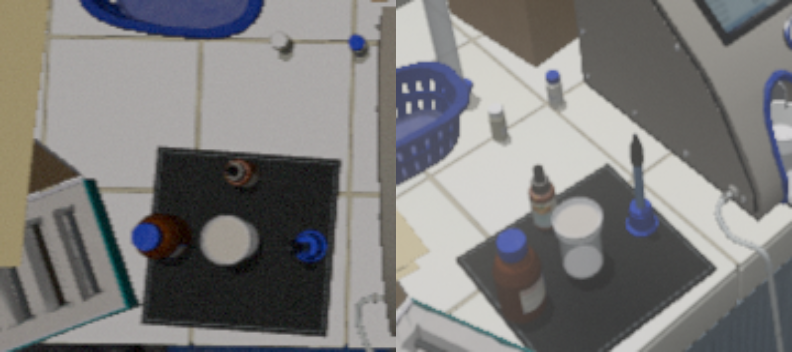

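The dropper stands upright behind the beaker at (240,172) top / (540,195) scene, measured (0.558,0.226). Now the timer.

Call:
jog_arm --deltas '[{"fingers": 1,"delta_pos": [0,-0.16,0],"yaw": 0},{"fingers": 1,"delta_pos": [0,-0.32,0],"yaw": 0},{"fingers": 1,"delta_pos": [0,-0.48,0],"yaw": 0},{"fingers": 1,"delta_pos": [-0.06,-0.58,0],"yaw": 0},{"fingers": 1,"delta_pos": [-0.2,-0.58,0.05],"yaw": 0},{"fingers": 1,"delta_pos": [-0.35,-0.58,0.1],"yaw": 0},{"fingers": 1,"delta_pos": [-0.5,-0.58,0.15],"yaw": 0},{"fingers": 1,"delta_pos": [-0.65,-0.55,0.2],"yaw": 0},{"fingers": 1,"delta_pos": [-0.755,-0.52,0.3],"yaw": 0},{"fingers": 1,"delta_pos": [-0.755,-0.52,0.4],"yaw": 0},{"fingers": 1,"delta_pos": [-0.755,-0.52,0.4],"yaw": 0},{"fingers": 1,"delta_pos": [-0.755,-0.52,0.4],"yaw": 0}]'

```text
clock: 26.2
eef_pos: [0.6041, -0.2657, 0.1406]
tool_rot: [0.004, 1.0, 0.0, -0.002]
ft_force: [0.0, -2.1, -0.5]
grip_width: 0.0852
grasp_force: 0.0
```

Call:
jog_arm --deltas '[{"fingers": 1,"delta_pos": [-0.005,-0.012,0.1],"yaw": 0},{"fingers": 1,"delta_pos": [-0.005,-0.012,0.22],"yaw": 0},{"fingers": 1,"delta_pos": [-0.005,-0.012,0.34],"yaw": 0},{"fingers": 1,"delta_pos": [-0.005,-0.012,0.42],"yaw": 0},{"fingers": 1,"delta_pos": [-0.005,-0.012,0.45],"yaw": 0},{"fingers": 1,"delta_pos": [-0.005,-0.012,0.45],"yaw": 0},{"fingers": 0.75,"delta_pos": [-0.005,-0.012,0.45],"yaw": 0},{"fingers": 0.65,"delta_pos": [-0.005,-0.012,0.45],"yaw": 0},{"fingers": 0.3,"delta_pos": [-0.005,-0.012,0.45],"yaw": 0},{"fingers": 0,"delta_pos": [-0.005,-0.012,0.45],"yaw": 0},{"fingers": 0,"delta_pos": [-0.005,-0.012,0.45],"yaw": 0},{"fingers": 0,"delta_pos": [-0.005,-0.012,0.45],"yaw": 0}]'

```text
clock: 27.4
eef_pos: [0.6086, -0.2719, 0.0123]
tool_rot: [0.004, 1.0, -0.002, 0.003]
ft_force: [-0.5, -1.7, 5.6]
grip_width: 0.0525
grasp_force: 64.2
```

Call:
jog_arm --deltas '[{"fingers": 0,"delta_pos": [0,0,0],"yaw": 0},{"fingers": 0,"delta_pos": [0,0,0],"yaw": 0}]'

```text
clock: 27.6
eef_pos: [0.6086, -0.2719, 0.0123]
tool_rot: [0.004, 1.0, -0.002, 0.003]
ft_force: [-0.5, -1.8, 5.8]
grip_width: 0.0523
grasp_force: 64.2
```

Call:
jog_arm --deltas '[{"fingers": 0,"delta_pos": [0,0,-0.1],"yaw": 0},{"fingers": 0,"delta_pos": [0,-0.02,-0.25],"yaw": 0},{"fingers": 0,"delta_pos": [0.05,-0.06,-0.39],"yaw": 0},{"fingers": 0,"delta_pos": [0.16,-0.06,-0.5],"yaw": 0},{"fingers": 0,"delta_pos": [0.28,-0.06,-0.6],"yaw": 0},{"fingers": 0,"delta_pos": [0.4,-0.06,-0.7],"yaw": 0},{"fingers": 0,"delta_pos": [0.54,-0.06,-0.78],"yaw": 0},{"fingers": 0,"delta_pos": [0.68,-0.06,-0.83],"yaw": 0},{"fingers": 0,"delta_pos": [0.77,0.04,-0.83],"yaw": 0},{"fingers": 0,"delta_pos": [0.77,0.2,-0.83],"yaw": 0},{"fingers": 0,"delta_pos": [0.77,0.36,-0.83],"yaw": 0},{"fingers": 0,"delta_pos": [0.77,0.52,-0.83],"yaw": 0}]'

```text
clock: 28.8
eef_pos: [0.3762, -0.1109, 0.259]
tool_rot: [0.005, 1.0, -0.0, 0.002]
ft_force: [2.0, 0.7, -0.7]
grip_width: 0.0523
grasp_force: 64.5
```

Call:
jog_arm --deltas '[{"fingers": 0,"delta_pos": [0,0.16,0],"yaw": 0},{"fingers": 0,"delta_pos": [0,0.32,0],"yaw": 0},{"fingers": 0,"delta_pos": [0,0.48,0],"yaw": 0},{"fingers": 0,"delta_pos": [0,0.64,0],"yaw": 0},{"fingers": 0,"delta_pos": [0,0.8,0],"yaw": 0},{"fingers": 0,"delta_pos": [0,0.95,0],"yaw": 0},{"fingers": 0,"delta_pos": [0,1.0,0],"yaw": 0},{"fingers": 0,"delta_pos": [0,1.0,0],"yaw": 0}]'

```text
clock: 29.6
eef_pos: [0.379, 0.1902, 0.2585]
tool_rot: [0.002, 1.0, 0.001, 0.001]
ft_force: [0.8, -0.2, -1.1]
grip_width: 0.0525
grasp_force: 64.6
```

```bash
python3 - <<'E'
from h import *
o=bot.get_obs(); print(o['eef_pos'],o['grip_width']); e=o['eef_pos']
for n in('scene','top'):
    c=cam(n); w=cloud(c); h=cv2.cvtColor(c['image'],cv2.COLOR_RGB2HSV)
    m=(h[...,1]>120)&((h[...,0]<12)|(h[...,0]>168))&(np.linalg.norm(w-e,axis=-1)<.08); p=w[m]
    print(n,len(p),np.percentile(p,[2,98],axis=0).round(3).tolist(),p.mean(0).round(3))
E
```

```text
[0.37896369 0.19021446 0.25847649] 0.052493854397193146
scene 247 [[0.355, 0.171, 0.271], [0.394, 0.212, 0.28]] [0.372 0.192 0.277]
top 78 [[0.39, 0.159, 0.268], [0.403, 0.197, 0.324]] [0.396 0.181 0.278]
```

Call:
jog_arm --deltas '[{"fingers": 0,"delta_pos": [-0.027,0.144,0],"yaw": 0},{"fingers": 0,"delta_pos": [-0.027,0.144,0.12],"yaw": 0},{"fingers": 0,"delta_pos": [-0.027,0.144,0.28],"yaw": 0},{"fingers": 0,"delta_pos": [-0.027,0.144,0.43],"yaw": 0},{"fingers": 0,"delta_pos": [-0.027,0.144,0.57],"yaw": 0},{"fingers": 0,"delta_pos": [-0.027,0.144,0.68],"yaw": 0},{"fingers": 0,"delta_pos": [-0.027,0.144,0.75],"yaw": 0},{"fingers": 0,"delta_pos": [-0.027,0.144,0.78],"yaw": 0},{"fingers": 0,"delta_pos": [-0.027,0.144,0.79],"yaw": 0},{"fingers": 0,"delta_pos": [-0.027,0.144,0.79],"yaw": 0},{"fingers": 0,"delta_pos": [-0.027,0.144,0.79],"yaw": 0}]'

```text
clock: 30.8
eef_pos: [0.3888, 0.2314, 0.0218]
tool_rot: [0.004, 1.0, 0.001, 0.001]
ft_force: [0.0, 0.6, -1.0]
grip_width: 0.0525
grasp_force: 64.7
```

Call:
jog_arm --deltas '[{"fingers": 0,"delta_pos": [0,0.004,0.01],"yaw": 0},{"fingers": 0,"delta_pos": [0,0.004,0.018],"yaw": 0},{"fingers": 0,"delta_pos": [0,0.004,0.019],"yaw": 0},{"fingers": 0,"delta_pos": [0,0.004,0.019],"yaw": 0}]'

```text
clock: 31.2
eef_pos: [0.3884, 0.2329, 0.0163]
tool_rot: [0.004, 1.0, 0.001, 0.001]
ft_force: [-1.3, -1.2, 9.3]
grip_width: 0.0522
grasp_force: 66.7
```

In contact. Release, lift and withdraw.

Call:
jog_arm --deltas '[{"fingers": 0.65,"delta_pos": [0,0.004,0.016],"yaw": 0},{"fingers": 0.8,"delta_pos": [0,0.004,0.016],"yaw": 0},{"fingers": 1,"delta_pos": [0,0.004,0.016],"yaw": 0},{"fingers": 1,"delta_pos": [0,0.004,0.016],"yaw": 0},{"fingers": 1,"delta_pos": [0,0.004,-0.05],"yaw": 0},{"fingers": 1,"delta_pos": [0,0.004,-0.18],"yaw": 0},{"fingers": 1,"delta_pos": [0,0,-0.34],"yaw": 0},{"fingers": 1,"delta_pos": [0,0,-0.5],"yaw": 0},{"fingers": 1,"delta_pos": [0,0,-0.65],"yaw": 0},{"fingers": 1,"delta_pos": [0,0,-0.8],"yaw": 0},{"fingers": 1,"delta_pos": [0,-0.15,-0.83],"yaw": 0},{"fingers": 1,"delta_pos": [0,-0.3,-0.83],"yaw": 0}]'

```text
clock: 32.4
eef_pos: [0.3882, 0.1426, 0.2663]
tool_rot: [0.002, 1.0, 0.001, 0.003]
ft_force: [1.2, -1.3, 0.5]
grip_width: 0.0855
grasp_force: 0.0
```

Call:
jog_arm --deltas '[{"fingers": 1,"delta_pos": [0,-0.16,0],"yaw": 0},{"fingers": 1,"delta_pos": [0,-0.32,0],"yaw": 0},{"fingers": 1,"delta_pos": [0,-0.48,0],"yaw": 0},{"fingers": 1,"delta_pos": [0,-0.64,0],"yaw": 0},{"fingers": 1,"delta_pos": [0,-0.8,0],"yaw": 0},{"fingers": 1,"delta_pos": [0,-0.95,0],"yaw": 0},{"fingers": 1,"delta_pos": [0,-0.95,0],"yaw": 0}]'

```text
clock: 33.1
eef_pos: [0.384, -0.1473, 0.2635]
tool_rot: [0.008, 1.0, -0.001, -0.0]
ft_force: [-1.2, 0.6, -0.1]
grip_width: 0.0856
grasp_force: 0.0
```

```bash
python3 look.py 9; python3 - <<'E'
from h import *
o=bot.get_obs(); print(o['eef_pos'],o['clock'])
for n in('scene','top'):
    c=dict(np.load(n+'9.npz')); w=cloud(c).reshape(-1,3)
    for nm,x,y,r,z0,z1 in (('dish',.475,.232,.04,.074,.1),('dropper',.559,.226,.04,.02,.065),('timer',.388,.233,.05,.015,.05),('probe',.466,.141,.035,.02,.06),('amber',.478,.317,.04,.02,.13)):
        p=w[(np.hypot(w[:,0]-x,w[:,1]-y)<r)&(w[:,2]>z0)&(w[:,2]<z1)]
        print(n,nm,len(p),np.percentile(p,[2,98],axis=0).round(3).tolist())
E
```

```text
[ 0.38399765 -0.14353644  0.26337877] 33.2
scene dish 465 [[0.447, 0.205, 0.077], [0.503, 0.26, 0.09]]
scene dropper 177 [[0.543, 0.212, 0.022], [0.566, 0.242, 0.064]]
scene timer 459 [[0.361, 0.212, 0.017], [0.411, 0.262, 0.038]]
scene probe 142 [[0.453, 0.128, 0.021], [0.479, 0.155, 0.057]]
scene amber 863 [[0.45, 0.299, 0.024], [0.49, 0.346, 0.122]]
top dish 422 [[0.447, 0.204, 0.081], [0.502, 0.26, 0.093]]
top dropper 66 [[0.542, 0.21, 0.023], [0.575, 0.238, 0.065]]
top timer 351 [[0.362, 0.21, 0.018], [0.414, 0.261, 0.041]]
top probe 80 [[0.452, 0.126, 0.021], [0.483, 0.15, 0.048]]
top amber 441 [[0.452, 0.293, 0.028], [0.502, 0.335, 0.125]]
```

View pics/l9.png

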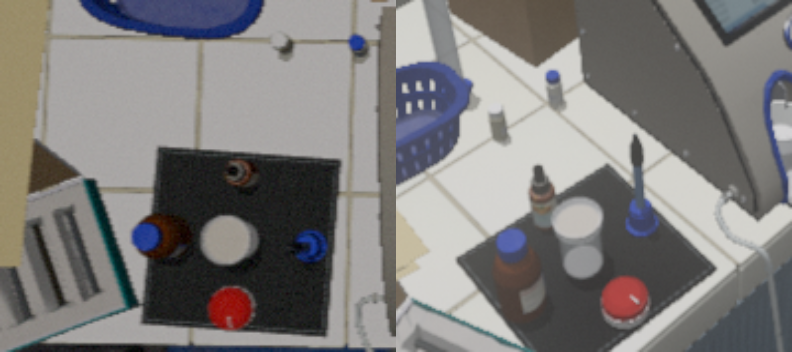

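The timer is upright in front at (232,308) top / (625,300) scene, measured (0.388,0.236). Dish on beaker, dropper, probe, amber bottle and vials are all in place. In the mat frame everything is within about 3 mm of the centre line, with spacings of 84 and 87 mm.

```bash
python3 -c "
from workcell import bot
print(bot.job_done())"
```

```text
the job is handed in; nothing more can be done
None
```

The layout is finished and handed in at about 33 s: beaker at the mat centre with the dish on top, dropper 84 mm behind and timer 87 mm in front, all within about 3 mm of the centre line by my own measurements; the hand-in returned no verdict.

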